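# Feed the card box through the chute flap

### The arm

A 6-joint arm with a two-finger parallel gripper is mounted at the origin on a cart in front of the work surface, level with it; the furniture and walls round the work are solid. World frame = base frame: x ahead of the robot, y to its left, z up, the work surface at z = 0. Lengths are in m, angles in rad, forces in N, time in s.
With the tool pointing down it reaches from about 0.25 to 0.775 m from the base axis. Payload 4 kg.
Tool frame: the origin (TCP) lies midway between the tips of the shut fingers; the grasp point (between the pads) lies 19 mm behind it; y points along the fingers, x is the direction in which the jaws open and shut, and the axes are right-handed (so a half turn about y gives the same grasp; the last joint's range is limited). The gripper opens to 94 mm and grips with 3 to 60 N. Pads are 16 mm wide; open, the fingers measure 119 mm over their backs; the gripper's body (75 mm by 177 mm) begins 78 mm behind the grasp point.
Start: joints at [-1.233, 0.087, 1.371, -0, 1.684, -0.103], TCP at [0.235, -0.497, 0.18] pointing down, gripper open.
Joint ranges: [-3.1, 3.1], [-0.76, 2.03], [0.27, 2.55], [-1.08, 4.22], [0.17, 2.65], [-2.57, 2.57]. Speed limits (rad/s): [2.79, 2.79, 3.14, 3.14, 3.14, 3.14].

### API

Orientations are given as [roll, pitch, yaw] about the fixed x, y, z axes, in that order (R = Rz(yaw) Ry(pitch) Rx(roll)).
In Python, from bench import robot gives the robot as it stands.
- The arm moves only by the shell command python3 -m creep 'ROWS'. ROWS is JSON, a list of rows, each a list of 7 numbers: the shift along the tool's x, y, z in mm, then the turn, a rotation vector about the tool's x, y, z in degrees, then the closure in counts, from 0 (fully open) to 255 (shut). A call has 1 to 5 rows; each row is the pose to reach, as a shift and turn from the pose commanded when the call began, along the tool's axes at that moment; what a row does not reach only later rows make up. A row lasts 1/8 s, in which the tool goes at most 62.5 mm and 10.7 degrees, less where a joint would pass 70% of its speed; a pose out of reach is approached as far as the arm can. A call with a gripper value outside its range is refused whole. The fingers move at their own pace and stop on an object; the grip force is fixed at half the most. Time passes only in rows, so rows that repeat a pose let the fingers close. It gives the time, the measured TCP pose, the force and the opening at its end, in the units of the state.
- robot.get_obs(): the state, without advancing time (a new reading comes with each control period).
- robot.snapshot(name): name is "scene" or "top" or "wrist"; returns a dict with "color" (420x560x3 uint8, blue, green, red), "fx", "fy", "cx", "cy" (pixels), "world_from_camera" (4x4, takes a point from camera to world coordinates); the wrist camera has in their place "mount" (4x4, takes a point from camera to tool coordinates, whose origin is the TCP and whose axes are the tool frame's). Camera axes: x right, y down, z forward; pixel columns grow to the right and rows downward; lengths in m; the calibration is good to about 2 mm. A picture is of the moment at which its call begins: read the wrist's pose just before it. There is no depth.
- robot.close_job(): hands the job in, once; it reports no verdict.
Trained networks look in the newest picture that a camera, given by its name, has taken for a name from the list of things; names that differ only in an ending like _2 or _b are one class to them, and where a whole thing is asked for, a point or a joint stands for the part that bears it (a point fixed in the world has none). Each returns a list of dicts, best first, with "p" (0 to 1); they miss things now and then, are a little off and sometimes report something else, mostly with a low value. They report only what shows in the picture. A call takes as long as a camera call.
- robot.spot_in(name, camera): "point" ([x, y, z] in m, in world coordinates, good to about 4 mm: the middle of the surface that is visible of it).
- robot.landmark_of(name, camera): "point" ([x, y, z] in m, in world coordinates, good to about 4 mm: a listed point, or the origin of a listed thing).
The state is a dict: "time": time; "joint_positions": joint angles; "qvel": joint speeds; "joint_torque": joint torques, N m; "tool_pos": TCP position; "ee_rot": TCP orientation; "wrist_force": force on the tool from outside, world axes, zero at the start; "wrist_torque": the same for the moment, N m; "width": finger opening in m.
Only numpy, scipy, OpenCV 4.12 (cv2) and the standard library are available. Lean on these libraries where they do the work, as an engineer would, in place of code of your own. Each camera call takes 0.05 s, during which the arm holds its last target.

### The job

Without gripping or lifting it, push the small lidded card box along its lane of the feed chute with your fingertips, so that it swings the hanging flap open, goes through and slides down the ramp to the end wall at the bottom. Then draw your fingers back so that the flap hangs shut again. Leave the round screw pot standing in the other lane, do not open that lane's flap, and do not disturb the things lying about.

Things in the scene. Friction and masses are not known exactly. Their poses are not given: they have to be found in the camera images.
- chute: Two-lane feed chute of bare aluminium, 365 mm long, 136 mm wide, fixed. Origin on the table (z = 0) below the flap pivots, midway between the lanes; +x is the feeding direction (away from the robot, up to 0.35 rad askew), +y left. White, slippery level deck 70 mm above the table from x = -210 mm (open end) to +25 mm. Lane centre lines at y = +33 (left) and -33 mm (right).
- deck_end (a point): Middle of the deck's far edge, on its surface (chute x = +25 mm, y = 0). Beyond it a slippery ramp, about 27 degrees steep, falls to the end wall. A part pushed until its middle is well past this edge tips and slides down by itself.
- lane_walls (a point): Top of the middle wall, 20 mm above the deck, at chute x = -200 mm, y = 0. Three such walls, 4 mm thick, edge and part the lanes (each 62 mm wide inside). At chute x = -13 to +13 mm they rise as pivot cheeks to 50 mm above the deck; no bar crosses the top of a lane.
- catch (a point): Foot of the ramp, 5 mm above the table, at chute x = +150 mm, y = 0. The end wall of the chute stands here, 54 mm high; this corner of ramp and end wall is the catch, where a part comes to rest lying on the ramp. The middle wall parts it like the lanes.
- flap_left (a joint): Left lane's flap: 0 = hanging shut across the lane at chute x = 0; grows to 1.7 as its lower edge swings to +x and up; it cannot open the other way. 30 g dark steel plate 59 mm wide, 2 to 24 mm above the deck, hung by two side ears (51 mm clear between them, open above the plate) from pivots 44 mm above the deck. Swings freely, falls shut by its weight.
- flap_right (a joint): The same for the flap in the right lane (y = -33 mm).
- card_box_centre (a point): Centre of the lidded card box (70 mm long, 50 mm wide, 26 mm high, about 0.1 kg, slides easily). It stands on the deck in one of the two lanes, short of the flap, long side along the lane; the point's y axis is the long side. The point lies 13 mm above its underside.
- screw_pot_centre (a point): Centre of the round screw-lid pot (45 mm across, 38 mm high) that stands on the deck in the other lane and stays there; 19 mm above its underside.
- bead_tray: Square black tray of findings, 72 x 72 x 19 mm, loose on the table to the left of the chute; origin at the centre of its underside. Leave alone.
- small_pot: Small round screw-lid pot, 41 mm across, 34 mm high, loose on the table to the right of the chute; origin at the centre of its underside. Leave alone.
- pliers: Pliers, 148 mm long, 12 mm high, loose on the table at the left; origin at the centre of the underside. Leave alone.

How it is judged:
On the way:
1. the card box, pushed along the deck, has swung the flap of its own lane open (x of card_box_centre in the frame of chute between -0.07 and 0.07 m and ((value of joint flap_left above 0.4 rad and y of card_box_centre in the frame of chute above 0.015 m) or (value of joint flap_right above 0.4 rad and y of card_box_centre in the frame of chute below -0.015 m))), for 0.05 s.
At the end, for the whole second after the job is handed in: The card box lies at rest at the foot of the ramp against the end wall (its centre 100 to 150 mm past the flap pivots and less than 50 mm above the table), both flaps hang shut (under 0.1 rad) and the screw pot is within 15 mm of where it stood (x of card_box_centre in the frame of chute between 0.1 and 0.15 m and z of card_box_centre in the frame of chute below 0.05 m and y of card_box_centre in the frame of chute between -0.062 and 0.062 m and linear speed of card_box below 0.02 m/s and value of joint each of flap_left, flap_right below 0.1 rad and distance of screw_pot_centre from where it was at the start of the episode below 0.015 m); the robot touches nothing.
It fails at once if the card box is lifted (its centre more than 15 mm above its height on the deck) (z of card_box_centre in the frame of chute above 0.098 m).
It fails at once if the screw pot is moved by more than 15 mm (distance of screw_pot_centre from where it was at the start of the episode above 0.015 m).
It fails at once if the flap of the other lane is opened ((value of joint flap_left above 0.3 rad and y of card_box_centre in the frame of chute below -0.015 m) or (value of joint flap_right above 0.3 rad and y of card_box_centre in the frame of chute above 0.015 m)).
It fails at once if the tray, the small pot or the pliers are moved by more than 20 mm (distance of any of bead_tray, small_pot, pliers from where it was at the start of the episode above 0.02 m).
It also fails if it takes over 32 s, if anything falls off the work surface, if the arm or the gripper's body presses on something with over 40 N, if the wrist force passes 120 N, or if a joint passes its speed limit or range.

## Working session

There is one attempt and no reset: what is moved stays moved. The work goes in short steps, Python scripts to look and compute and a shell command to move; the robot and the scene stay as the last step left them, time stands still between calls to the robot, and variables do not carry over. Pictures are saved under pics/ and viewed, and the job is handed in when it is done.

```bash
mkdir -p pics
python3 - <<'E'
from bench import robot
import cv2
o=robot.get_obs(); print({k:o[k] for k in ('time','tool_pos','ee_rot','width','wrist_force')})
for c in ("scene","top"):
    s=robot.snapshot(c); cv2.imwrite(f'pics/{c}0.png',s["color"])
    for n in ("chute","deck_end","lane_walls","catch","card_box_centre","screw_pot_centre","bead_tray","small_pot","pliers"):
        for d in robot.landmark_of(n,c)[:2]: print(c,n,[round(float(v),4) for v in d["point"]],round(d["p"],2))
E
```

```text
{'time': 0.0, 'tool_pos': array([ 0.23445639, -0.49686227,  0.17840293]), 'ee_rot': array([-1.57055539,  0.00219112, -1.13001062]), 'width': 0.09399086020842234, 'wrist_force': array([ 0.45964008, -0.3730304 ,  0.80646254])}
scene chute [0.668, 0.1464, 0.0005] 0.6
scene chute [0.8131, 0.1049, 0.0035] 0.16
scene deck_end [0.6923, 0.1399, 0.0726] 0.9
scene lane_walls [0.4767, 0.2, 0.0922] 0.87
scene catch [0.8131, 0.1077, 0.0015] 0.94
scene card_box_centre [0.5899, 0.1405, 0.0804] 0.6
scene screw_pot_centre [0.6213, 0.1992, 0.0932] 0.69
scene bead_tray [0.7237, 0.2998, 0.004] 0.58
scene small_pot [0.6423, 0.0269, -0.0003] 0.82
scene small_pot [0.4325, 0.4252, -0.0037] 0.34
scene pliers [0.431, 0.4267, -0.0049] 0.94
top chute [0.671, 0.1464, -0.0008] 0.68
top deck_end [0.6957, 0.1414, 0.0715] 0.88
top lane_walls [0.4776, 0.2048, 0.0884] 0.92
top catch [0.8167, 0.1054, 0.0032] 0.94
top card_box_centre [0.5928, 0.1392, 0.0781] 0.84
top card_box_centre [0.6156, 0.2014, 0.0901] 0.46
top screw_pot_centre [0.6151, 0.2, 0.0904] 0.7
top bead_tray [0.7234, 0.2994, -0.0031] 0.67
top small_pot [0.6413, 0.026, -0.003] 0.46
top small_pot [0.7217, 0.2948, -0.0013] 0.18
top pliers [0.4287, 0.4281, -0.0018] 0.64
```

View pics/scene0.png

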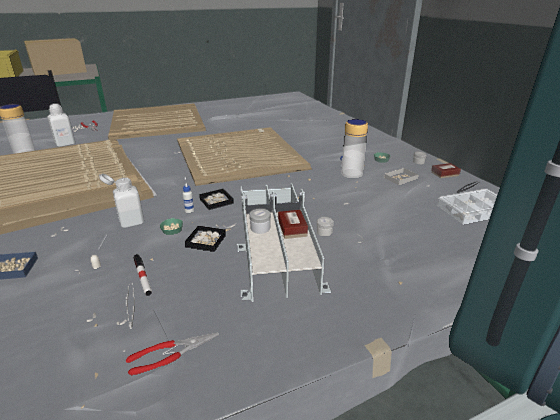

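View pics/top0.png

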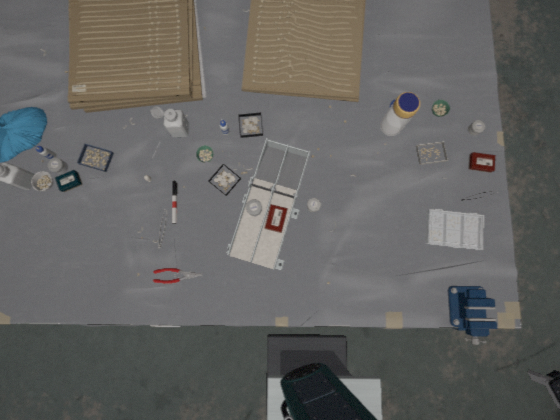

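Run:
```python
from bench import robot
import cv2,numpy as np
s=robot.snapshot("top")
im=s["color"].copy()
T=np.linalg.inv(s["world_from_camera"])
print(s["world_from_camera"][:3,3])
def pr(p):
    c=T@np.r_[p,1]; return int(s["fx"]*c[0]/c[2]+s["cx"]),int(s["fy"]*c[1]/c[2]+s["cy"])
print("tcp",pr([.2345,-.497,.178]),"base",pr([0,0,0]),"wrist",pr([.2345,-.497,.4]))
# chute frame overlay
o=np.array([.6695,.1464,0]);a=-.277
def ch(x,y,z): return o+np.array([x*np.cos(a)-y*np.sin(a),x*np.sin(a)+y*np.cos(a),z])
big=cv2.resize(im[110:290,190:350],None,fx=5,fy=5,interpolation=cv2.INTER_CUBIC)[:, :800]
def P(p):
    c=T@np.r_[p,1]; return int((s["fx"]*c[0]/c[2]+s["cx"]-190+.5)*5),int((s["fy"]*c[1]/c[2]+s["cy"]-110+.5)*5)
for y in (-66,-33,0,33,66):
    z=.07 if abs(y)==33 else .09
    cv2.line(big,P(ch(-.21,y/1e3,z)),P(ch(.025,y/1e3,z)),(0,255,0),1)
for x in(-.21,0,.025): cv2.line(big,P(ch(x,-.066,.07)),P(ch(x,.066,.07)),(255,0,0),1)
b=[ch(-.0733+sx*.035,-.0275+sy*.025,.096) for sx,sy in((1,1),(1,-1),(-1,-1),(-1,1),(1,1))]
for p,q in zip(b,b[1:]): cv2.line(big,P(p),P(q),(255,255,0),1)
cv2.imwrite('pics/top_ov.png',cv2.resize(big,(533,600)))
w=robot.snapshot("wrist"); cv2.imwrite('pics/w0.png',w["color"]); print(w["mount"])
```

```text
[0.42573629 0.13133974 1.14216511]
tcp (540, 360) base (324, 434) wrist (623, 386)
[[ 9.99999203e-01  2.42945967e-05 -1.26192062e-03  1.82136954e-04]
 [ 1.21750935e-03 -2.82134222e-01  9.59374170e-01 -2.05582754e-01]
 [-3.32723383e-04 -9.59374942e-01 -2.82134027e-01  8.27563678e-02]
 [ 0.00000000e+00  0.00000000e+00  0.00000000e+00  1.00000000e+00]]
```

View pics/top_ov.png

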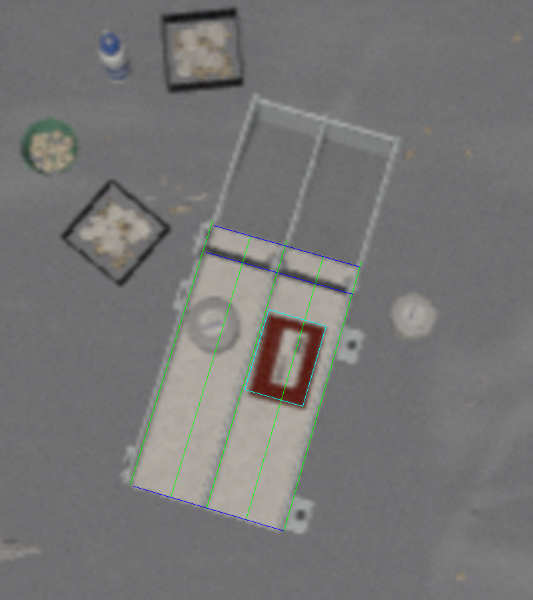

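View pics/w0.png

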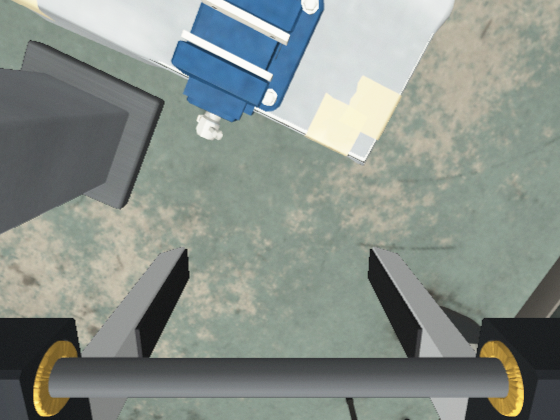

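The overlay matches: the box is red, in the right lane at about chute (-73, -29) mm. The blue vise sits close to the start pose, so I'll go up first and then across.

```bash
python3 -m creep '[[0,-60,0,0,0,0,255],[-35,-80,42,0,0,0,255],[-73,-80,87,0,0,0,255],[-112,-80,132,0,0,0,255],[-150,-80,177,0,0,0,255]]'
```

```text
time: 1.72
tool_pos: [0.3312, -0.2846, 0.2598]
ee_rot: [-1.57, -0.001, -1.131]
wrist_force: [1.7, -1.4, -0.4]
width: 0.0475
```

```bash
python3 -m creep '[[-38,0,45,0,8,0,255],[-77,0,91,0,16,0,255],[-116,0,137,0,24,0,255],[-155,0,184,0,32,0,255],[-190,0,225,0,40,0,255]]'
```

```text
time: 2.35
tool_pos: [0.4532, -0.0179, 0.2599]
ee_rot: [-1.57, -0.0, -1.829]
wrist_force: [0.2, -0.0, 0.5]
width: 0.0006
```

```bash
cat > h.py <<'E'
import numpy as np
from scipy.spatial.transform import Rotation as R
from bench import robot
O=np.array([.6695,.1464,0]); A=-.277
C=np.array([[np.cos(A),-np.sin(A),0],[np.sin(A),np.cos(A),0],[0,0,1]])
def st():
    o=robot.get_obs(); r=R.from_euler('xyz',o['ee_rot']).as_matrix()
    print('t',round(o['time'],2),'chute tcp mm',np.round(C.T@(o['tool_pos']-O)*1e3,1),'F',np.round(C.T@o['wrist_force'],1),'w',round(o['width'],4)); print('q',np.round(o['joint_positions'],2))
    return o,r
def go(p):
    o,r=st(); d=C@np.array(p)/1e3+O-o['tool_pos']
    want=C@np.array([[0,0,1],[-1,0,0],[0,-1,0]]) 
    print('shift',np.round(r.T@d*1e3,1),'turn',np.round(R.from_matrix(r.T@want).as_rotvec(degrees=True),1))
E
python3 -c "
from h import *
go([-135,-32,180])"
```

```text
t 2.35 chute tcp mm [-163.1 -217.2  259.9] F [0.2 0.  0.5] w 0.0006
q [-0.16 -0.13  1.43 -0.    1.84  1.66]
shift [-184.7   79.9   31.4] turn [-0.1  1.1  0. ]
```

```bash
python3 -m creep '[[-60,0,10,0,1,0,255],[-120,10,20,0,1,0,255],[-165,40,31,0,1,0,255],[-185,80,31,0,1,0,255],[-185,80,31,0,1,0,255]]'
python3 - <<'E'
from h import *
import cv2
go([-140,-32,100])
s=robot.snapshot("scene"); cv2.imwrite('pics/s1.png',cv2.resize(s["color"][150:330,180:400],None,fx=3.3,fy=3.3))
robot.snapshot("wrist")
for n in("deck_end","lane_walls","card_box_centre","screw_pot_centre"):
    for d in robot.landmark_of(n,"scene")[:1]: print(n,np.round(C.T@(np.array(d["point"])-O)*1e3),round(d["p"],2))
E
```

```text
time: 2.98
tool_pos: [0.5267, 0.1522, 0.1753]
ee_rot: [-1.579, -0.004, -1.839]
wrist_force: [0.5, -0.0, -0.5]
width: 0.0003
t 2.98 chute tcp mm [-138.9  -33.5  175.3] F [ 0.5  0.1 -0.5] w 0.0003
q [ 0.18  0.09  1.37 -0.    1.68  2.02]
shift [-1.8 75.3 -0.5] turn [0.5 0.5 0.2]
deck_end [22.  1. 71.] 0.88
lane_walls [-196.    0.   91.] 0.72
card_box_centre [-74. -29.  84.] 0.58
screw_pot_centre [-63.  37.  92.] 0.6
```

View pics/s1.png

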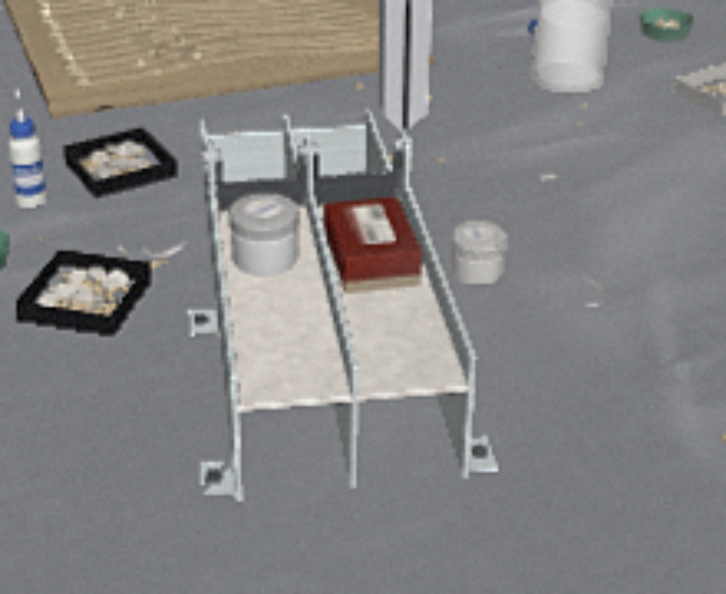

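```bash
python3 -m creep '[[-2,30,0,0.5,0.5,0,255],[-2,60,0,0.5,0.5,0,255],[-2,80,0,0.5,0.5,0,255],[-2,94,0,0.5,0.5,0,255],[-2,97,0,0.5,0.5,0,255]]'
python3 - <<'E'
from h import *
import cv2
go([-60,-32,80])
s=robot.snapshot("wrist"); cv2.imwrite('pics/w1.png',s["color"])
s=robot.snapshot("scene"); cv2.imwrite('pics/s2.png',cv2.resize(s["color"][150:330,180:400],None,fx=3.3,fy=3.3))
E
```

```text
time: 3.9
tool_pos: [0.5296, 0.153, 0.0825]
ee_rot: [-1.562, -0.0, -1.851]
wrist_force: [-0.4, 0.3, -0.2]
width: 0.0004
t 3.9 chute tcp mm [-136.4  -31.9   82.5] F [-0.4  0.2 -0.2] w 0.0004
q [ 0.18  0.12  1.53 -0.    1.49  2.03]
shift [-0.2  3.2 76.3] turn [-0.5 -0.2  0. ]
```

View pics/w1.png

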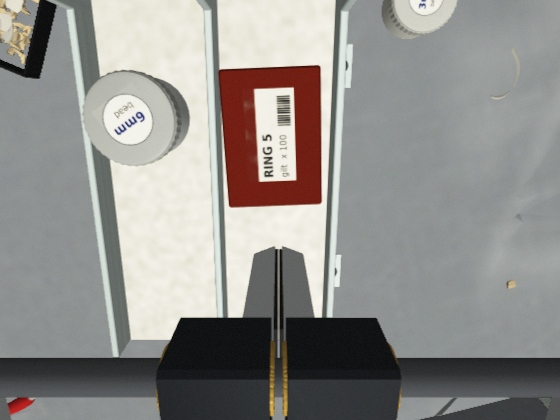

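View pics/s2.png

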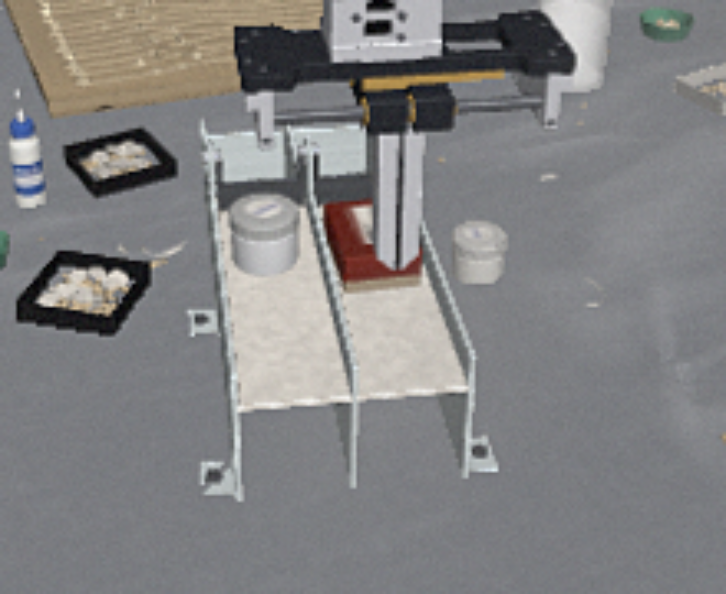

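Run:
```python
from h import *
import cv2
o,r=st()
s=robot.snapshot("scene"); T=np.linalg.inv(s["world_from_camera"])
def pr(p):
    c=T@np.r_[p,1]; return np.round([(s["fx"]*c[0]/c[2]+s["cx"]-180)*3.3,(s["fy"]*c[1]/c[2]+s["cy"]-150)*3.3])
print('tcp',pr(o['tool_pos']))
for q in([-210,0,70],[-210,-62,70],[-210,62,70],[-108,-8,70],[-108,-54,70],[0,-66,120]): print(q,pr(O+C@np.array(q)/1e3))
w=robot.snapshot("wrist"); M=w["mount"]
W=np.eye(4);W[:3,:3]=r;W[:3,3]=o['tool_pos'];W=W@M
def ray(u,v,z):
    d=W[:3,:3]@np.array([(u-w["cx"])/w["fx"],(v-w["cy"])/w["fy"],1]); p=W[:3,3]+d*(z-W[2,3])/d[2]
    return np.round(C.T@(p-O)*1e3,1)
print('box rear L,R',ray(230,207,.096),ray(322,204,.096),'front',ray(219,71,.096),ray(320,66,.096))
Ti=np.linalg.inv(W); c=Ti@np.r_[o['tool_pos'],1]; print('tcp px',w["fx"]*c[0]/c[2]+w["cx"],w["fy"]*c[1]/c[2]+w["cy"])
print('mid wall top', ray(222,320,.09),ray(210,10,.09),'right wall',ray(328,315,.09),ray(345,10,.09))
```

```text
t 4.0 chute tcp mm [-135.9  -31.5   83.3] F [-0.4 -0.5 -0.1] w 0.0006
q [ 0.18  0.12  1.52 -0.    1.49  2.03]
tcp [392. 295.]
[-210, 0, 70] [360. 394.]
[-210, -62, 70] [470. 384.]
[-210, 62, 70] [248. 405.]
[-108, -8, 70] [346. 291.]
[-108, -54, 70] [418. 285.]
[0, -66, 120] [406. 135.]
box rear L,R [-109.4   -5.5   96. ] [-107.9  -55.    96. ] front [-40.5  -2.8  96. ] [-38.4 -52.   96. ]
tcp px 278.52424594645953 244.3522831858689
mid wall top [-182.3    2.9   90. ] [-12.3   1.1  90. ] right wall [-179.   -61.3   90. ] [-12.6 -64.   90. ]
```

Run:
```python
from h import *
import cv2
st()
s=robot.snapshot("scene")
im=cv2.resize(s["color"][190:270,250:350],None,fx=7,fy=7,interpolation=cv2.INTER_CUBIC)
cv2.imwrite('pics/s3.png',im)
s=robot.snapshot("top"); cv2.imwrite('pics/t3.png',cv2.resize(s["color"][130:280,200:350],None,fx=4,fy=4,interpolation=cv2.INTER_CUBIC))
```

```text
t 4.1 chute tcp mm [-135.7  -31.2   83.8] F [0.7 0.2 0.2] w 0.0004
q [ 0.18  0.12  1.52 -0.    1.49  2.03]
```

View pics/s3.png

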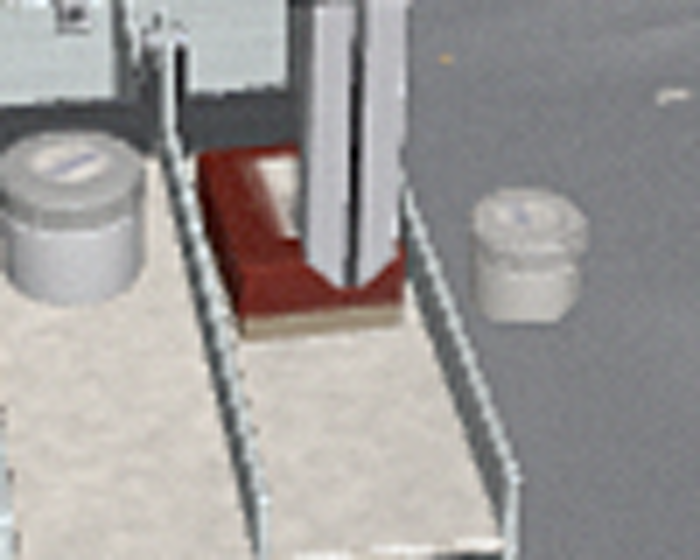

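View pics/t3.png

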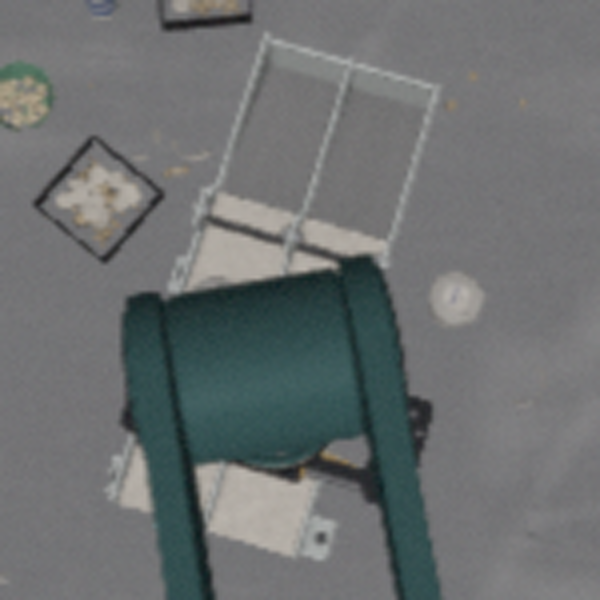

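The scene view shows the tips about 15–20 mm higher than the stated TCP. I'll lower in small steps and watch the force.

```bash
python3 -m creep '[[0,2,0,0,0,0,255],[0,4,0,0,0,0,255],[0,4,0,0,0,0,255]]'; python3 -m creep '[[0,2,0,0,0,0,255],[0,2,0,0,0,0,255]]'
python3 - <<'E'
from h import *
import cv2
st()
s=robot.snapshot("scene")
im=cv2.resize(s["color"][190:270,250:350],None,fx=7,fy=7,interpolation=cv2.INTER_CUBIC)
cv2.imwrite('pics/s4.png',im)
E
```

```text
time: 4.58
tool_pos: [0.5294, 0.1534, 0.0782]
ee_rot: [-1.563, -0.0, -1.851]
wrist_force: [0.8, 0.6, -0.1]
width: 0.0005
time: 4.82
tool_pos: [0.5295, 0.1534, 0.0763]
ee_rot: [-1.562, -0.0, -1.851]
wrist_force: [0.2, -0.1, -0.4]
width: 0.0003
t 4.83 chute tcp mm [-136.5  -31.6   76.3] F [ 0.2 -0.  -0.4] w 0.0003
q [ 0.18  0.13  1.53 -0.    1.47  2.03]
```

View pics/s4.png

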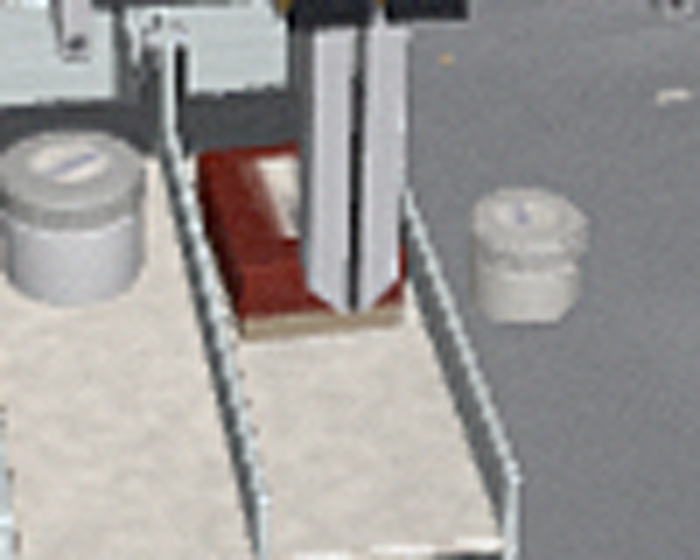

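```bash
python3 -m creep '[[0,1,0,0,0,0,255],[0,2,0,0,0,0,255],[0,2,0,0,0,0,255]]'; python3 -m creep '[[0,1,0,0,0,0,255],[0,2,0,0,0,0,255],[0,2,0,0,0,0,255]]'
python3 - <<'E'
from h import *
import cv2
st()
s=robot.snapshot("scene")
im=cv2.resize(s["color"][190:270,250:350],None,fx=7,fy=7,interpolation=cv2.INTER_CUBIC)
cv2.imwrite('pics/s5.png',im)
E
```

```text
time: 5.25
tool_pos: [0.5296, 0.1533, 0.0744]
ee_rot: [-1.562, -0.0, -1.851]
wrist_force: [-0.3, 0.1, -0.9]
width: 0.0008
time: 5.62
tool_pos: [0.5296, 0.1534, 0.0724]
ee_rot: [-1.562, -0.0, -1.851]
wrist_force: [-0.2, 0.2, -0.1]
width: 0.0005
t 5.62 chute tcp mm [-136.4  -31.5   72.4] F [-0.2  0.2 -0.1] w 0.0005
q [ 0.18  0.13  1.54 -0.    1.47  2.03]
```

View pics/s5.png

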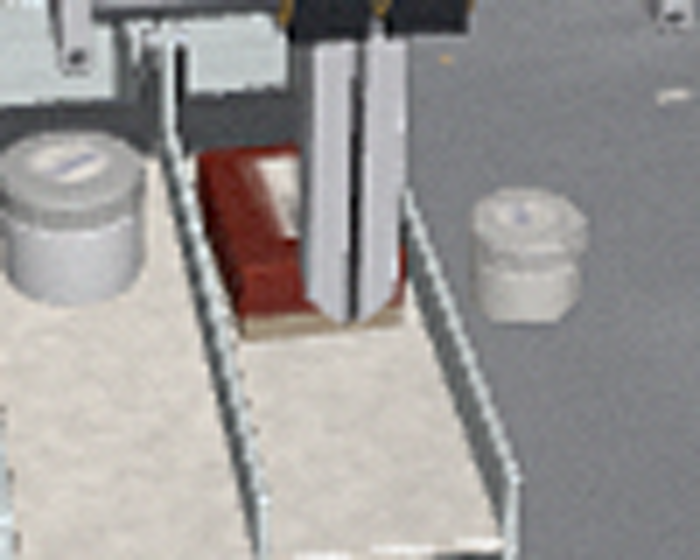

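```bash
python3 -m creep '[[0,0,10,0,0,0,255],[0,0,20,0,0,0,255],[0,0,30,0,0,0,255],[0,0,40,0,0,0,255],[0,0,50,0,0,0,255]]'
python3 - <<'E'
from h import *
import cv2
go([-60,-32,72])
s=robot.snapshot("wrist"); cv2.imwrite('pics/w6.png',s["color"])
s=robot.snapshot("scene")
im=cv2.resize(s["color"][180:260,250:350],None,fx=7,fy=7,interpolation=cv2.INTER_CUBIC)
cv2.imwrite('pics/s6.png',im)
E
```

```text
time: 6.3
tool_pos: [0.5785, 0.1393, 0.0729]
ee_rot: [-1.562, -0.0, -1.851]
wrist_force: [1.2, 0.4, 0.7]
width: 0.0005
t 6.3 chute tcp mm [-85.5 -31.7  72.9] F [1.1 0.7 0.7] w 0.0005
q [ 0.14  0.22  1.43 -0.    1.48  1.99]
shift [ 0.2  1.1 25.5] turn [-0.5 -0.2  0. ]
```

View pics/w6.png

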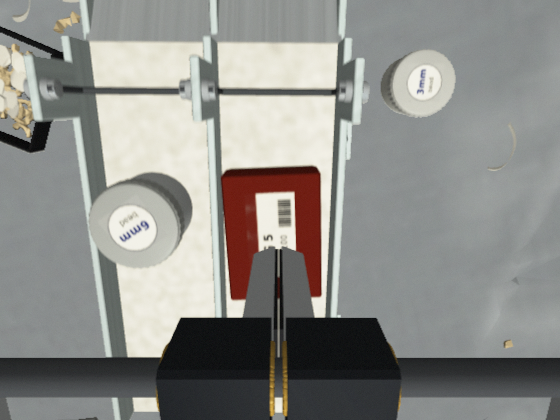

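View pics/s6.png

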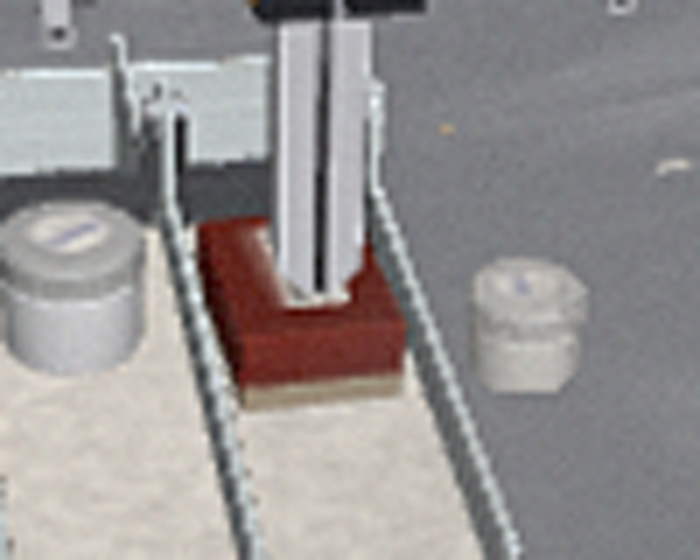

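The tips hover over the box: it has not moved (wrist view: box rows 170–300, tips at row 250). I'll lift slightly, go back and then lower further by sight and force.

```bash
python3 -m creep '[[0,-8,0,0,0,0,255],[0,-8,-20,0,0,0,255],[0,-8,-40,0,0,0,255],[0,-8,-60,0,0,0,255],[0,-8,-60,0,0,0,255]]'
python3 - <<'E'
from h import *
import cv2
o,r=st()
s=robot.snapshot("wrist"); cv2.imwrite('pics/w7.png',s["color"])
for n in("card_box_centre","screw_pot_centre"):
    for d in robot.landmark_of(n,"wrist")[:1]: print(n,np.round(C.T@(np.array(d["point"])-O)*1e3),round(d["p"],2))
s=robot.snapshot("scene")
for n in("card_box_centre","screw_pot_centre"):
    for d in robot.landmark_of(n,"scene")[:1]: print(n,np.round(C.T@(np.array(d["point"])-O)*1e3),round(d["p"],2))
cv2.imwrite('pics/s7.png',cv2.resize(s["color"][180:260,250:350],None,fx=7,fy=7,interpolation=cv2.INTER_CUBIC))
E
```

```text
time: 7.02
tool_pos: [0.5194, 0.1567, 0.0814]
ee_rot: [-1.561, 0.001, -1.849]
wrist_force: [0.2, 0.9, 0.3]
width: 0.0005
t 7.03 chute tcp mm [-147.2  -31.1   81.4] F [-0.1  0.9  0.3] w 0.0005
q [ 0.19  0.1   1.55 -0.    1.48  2.04]
card_box_centre [-69. -32.  88.] 0.65
screw_pot_centre [-64.  38.  91.] 0.61
card_box_centre [-77. -31.  83.] 0.84
screw_pot_centre [-61.  38.  91.] 0.79
```

View pics/w7.png

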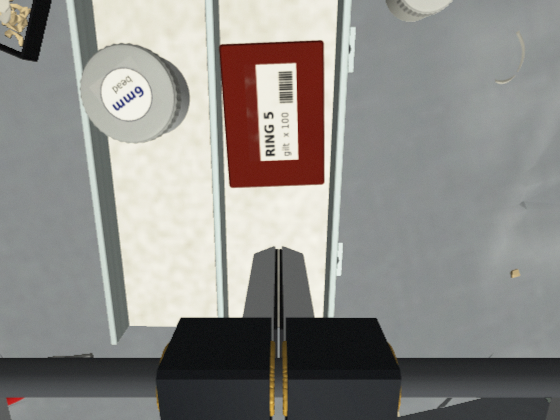

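View pics/s7.png

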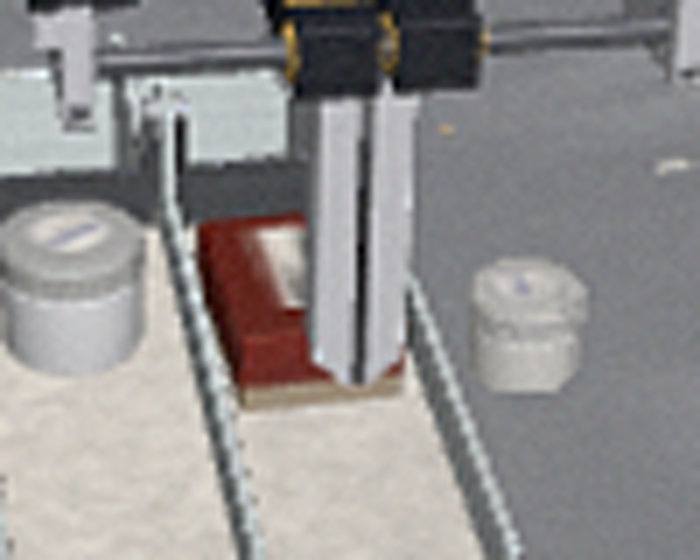

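Run:
```python
from h import *
o,r=st()
s=robot.snapshot("scene"); W=s["world_from_camera"]; 
d=W[:3,:3]@np.array([(301.1-s["cx"])/s["fx"],(234.9-s["cy"])/s["fy"],1]); a=C.T@(W[:3,3]-O)*1e3; d=C.T@d*1e3
for x in(-139,-147,-155): print(x,np.round(a+d*(x-a[0])/d[0],1))
w=robot.snapshot("wrist");M=w["mount"]
for tz in(0,.008):
  for ty in (0,-.01,-.02,-.025):
    c=np.linalg.inv(M)@np.array([0,ty,tz,1]); print(tz,ty,round(w["fy"]*c[1]/c[2]+w["cy"],1))
```

```text
t 7.33 chute tcp mm [-145.8  -31.5   80.5] F [0.  0.1 0.6] w 0.0005
q [ 0.19  0.11  1.55 -0.    1.48  2.04]
-139 [-139.   -35.3   95.8]
-147 [-147.   -33.6  101.2]
-155 [-155.   -31.9  106.6]
0 0 244.4
0 -0.01 251.0
0 -0.02 258.3
0 -0.025 262.2
0.008 0 231.6
0.008 -0.01 237.7
0.008 -0.02 244.5
0.008 -0.025 248.1
```

Scene and wrist views agree that the real tips are about 24 mm above the reported TCP. I'll lower to about 54 reported, checking force along the way.

```bash
python3 -m creep '[[0,5,0,0,0,0,255],[0,9,0,0,0,0,255],[0,12,0,0,0,0,255],[0,14,0,0,0,0,255]]';python3 -m creep '[[0,2,0,0,0,0,255],[0,4,0,0,0,0,255],[0,4,0,0,0,0,255]]'; python3 -m creep '[[0,2,0,0,0,0,255],[0,4,0,0,0,0,255],[0,4,0,0,0,0,255]]'
python3 - <<'E'
from h import *
import cv2
st()
s=robot.snapshot("scene")
cv2.imwrite('pics/s8.png',cv2.resize(s["color"][190:270,250:350],None,fx=7,fy=7,interpolation=cv2.INTER_CUBIC))
E
```

```text
time: 7.92
tool_pos: [0.52, 0.1561, 0.0661]
ee_rot: [-1.562, -0.0, -1.851]
wrist_force: [0.4, 0.3, 0.1]
width: 0.0007
time: 8.3
tool_pos: [0.5201, 0.1561, 0.0623]
ee_rot: [-1.562, -0.0, -1.851]
wrist_force: [-0.1, 0.1, 0.6]
width: 0.0004
time: 8.68
tool_pos: [0.52, 0.1561, 0.0582]
ee_rot: [-1.562, -0.0, -1.851]
wrist_force: [-0.1, 0.0, -0.2]
width: 0.0004
t 8.68 chute tcp mm [-146.4  -31.6   58.2] F [-0.1 -0.  -0.2] w 0.0004
q [ 0.19  0.12  1.58 -0.    1.44  2.04]
```

View pics/s8.png

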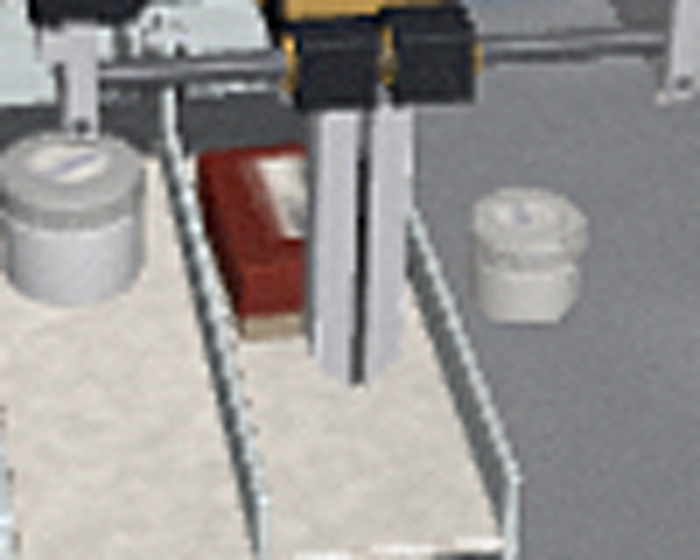

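```bash
python3 -m creep '[[0,1,0,0,0,0,255],[0,3,0,0,0,0,255],[0,3,0,0,0,0,255]]'; python3 -m creep '[[0,0,12,0,0,0,255],[0,0,24,0,0,0,255],[0,0,36,0,0,0,255],[0,0,48,0,0,0,255],[0,0,55,0,0,0,255]]'
python3 - <<'E'
from h import *
import cv2
go([-30,-32,55])
s=robot.snapshot("wrist"); cv2.imwrite('pics/w9.png',s["color"])
s=robot.snapshot("scene")
cv2.imwrite('pics/s9.png',cv2.resize(s["color"][180:260,250:350],None,fx=7,fy=7,interpolation=cv2.INTER_CUBIC))
E
```

```text
time: 9.1
tool_pos: [0.5201, 0.156, 0.0552]
ee_rot: [-1.563, -0.0, -1.851]
wrist_force: [-0.3, -0.0, 0.3]
width: 0.0006
time: 9.72
tool_pos: [0.574, 0.1405, 0.0558]
ee_rot: [-1.562, -0.0, -1.851]
wrist_force: [-0.1, 0.4, 0.7]
width: 0.0003
t 9.72 chute tcp mm [-90.3 -31.8  55.8] F [-0.2  0.4  0.7] w 0.0003
q [ 0.15  0.23  1.46 -0.    1.45  2.  ]
shift [ 0.   1.3 60.3] turn [-0.5 -0.2  0. ]
```

View pics/w9.png

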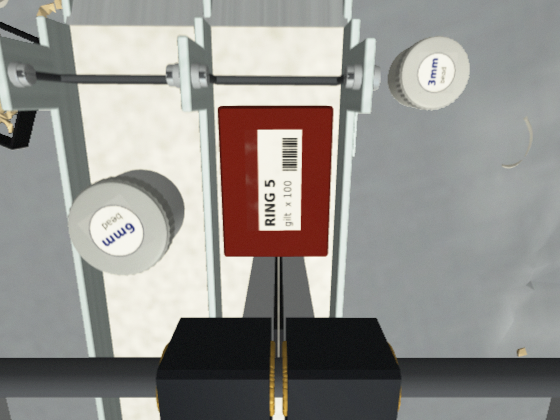

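View pics/s9.png

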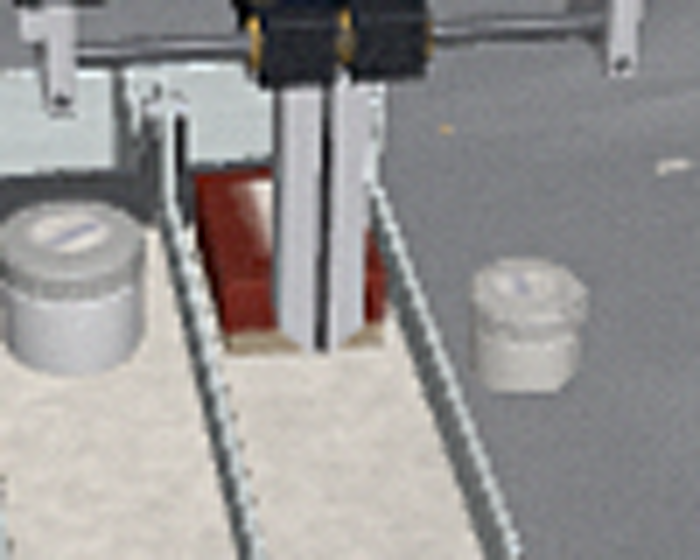

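```bash
python3 -m creep '[[0,0,10,0,0,0,255],[0,0,20,0,0,0,255],[0,0,30,0,0,0,255],[0,0,40,0,0,0,255],[0,0,50,0,0,0,255]]'
python3 - <<'E'
from h import *
import cv2
go([10,-32,56])
s=robot.snapshot("wrist"); cv2.imwrite('pics/w10.png',s["color"])
s=robot.snapshot("scene")
cv2.imwrite('pics/s10.png',cv2.resize(s["color"][170:250,250:350],None,fx=7,fy=7,interpolation=cv2.INTER_CUBIC))
E
```

```text
time: 10.45
tool_pos: [0.6219, 0.1269, 0.0564]
ee_rot: [-1.562, -0.0, -1.851]
wrist_force: [-0.6, -0.1, 0.1]
width: 0.0006
t 10.45 chute tcp mm [-40.4 -31.8  56.4] F [-0.5 -0.3  0.1] w 0.0006
q [ 0.11  0.32  1.34 -0.    1.47  1.97]
shift [ 0.1  0.8 50.4] turn [-0.5 -0.2  0. ]
```

View pics/w10.png

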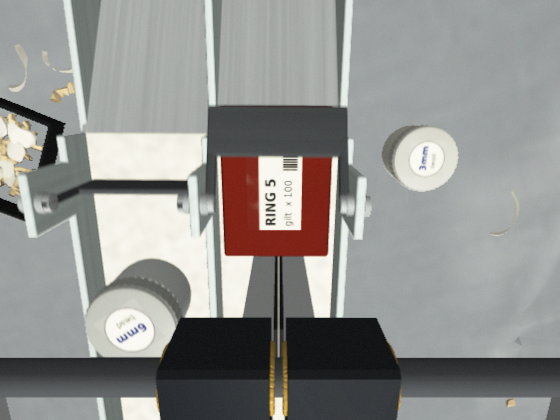

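View pics/s10.png

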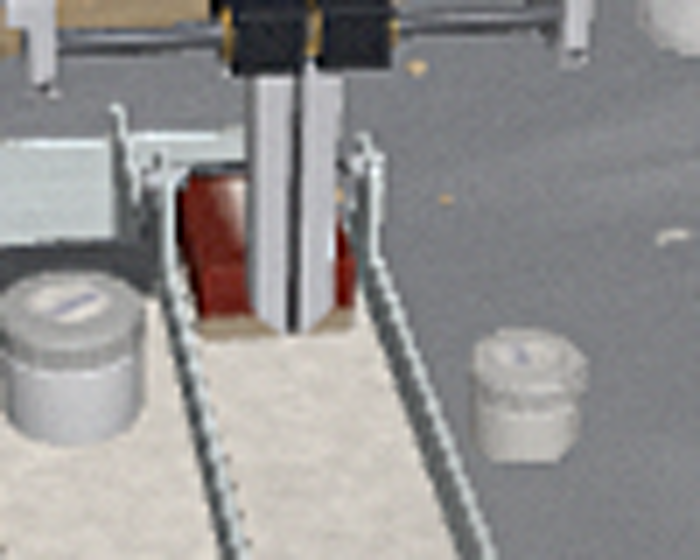

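The flap is open and riding on the box. Its rear is at about -32 mm, so I keep pushing.

```bash
python3 -m creep '[[0,0,10,0,0,0,255],[0,0,20,0,0,0,255],[0,0,30,0,0,0,255],[0,0,40,0,0,0,255],[0,0,46,0,0,0,255]]'
python3 - <<'E'
from h import *
import cv2
go([15,-32,56])
s=robot.snapshot("wrist"); cv2.imwrite('pics/w11.png',s["color"])
E
```

```text
time: 11.18
tool_pos: [0.6659, 0.1141, 0.0567]
ee_rot: [-1.562, -0.0, -1.851]
wrist_force: [-0.1, 0.4, 0.1]
width: 0.0003
t 11.18 chute tcp mm [  5.4 -32.   56.7] F [-0.2  0.3  0.1] w 0.0003
q [ 0.09  0.41  1.23 -0.    1.5   1.94]
shift [-0.1  0.8  9.6] turn [-0.5 -0.2  0. ]
```

View pics/w11.png

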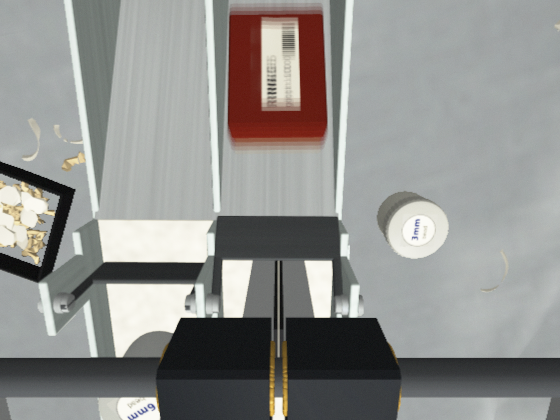

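The box is sliding down the ramp. I'll draw the fingers straight back.

```bash
python3 -m creep '[[0,0,-15,0,0,0,255],[0,0,-30,0,0,0,255],[0,0,-45,0,0,0,255],[0,0,-60,0,0,0,255],[0,0,-75,0,0,0,255]]'; python3 -m creep '[[0,0,-25,0,0,0,255],[0,0,-50,0,0,0,255],[0,-15,-50,0,0,0,255],[0,-45,-50,0,0,0,255],[0,-60,-50,0,0,0,255]]'
python3 - <<'E'
from h import *
import cv2
st()
s=robot.snapshot("wrist"); cv2.imwrite('pics/w12.png',s["color"])
s=robot.snapshot("scene"); cv2.imwrite('pics/s12.png',cv2.resize(s["color"][150:330,180:400],None,fx=3.3,fy=3.3))
for n in("card_box_centre","screw_pot_centre","bead_tray","small_pot","pliers"):
    for d in robot.landmark_of(n,"scene")[:1]: print(n,np.round(C.T@(np.array(d["point"])-O)*1e3),np.round(d["point"],3),round(d["p"],2))
E
```

```text
time: 11.85
tool_pos: [0.5924, 0.1354, 0.0562]
ee_rot: [-1.562, 0.0, -1.851]
wrist_force: [-0.3, 0.2, 0.3]
width: 0.0005
time: 12.48
tool_pos: [0.5469, 0.1491, 0.1191]
ee_rot: [-1.557, 0.002, -1.851]
wrist_force: [-0.3, -0.1, -0.9]
width: 0.0007
t 12.47 chute tcp mm [-118.7  -30.9  119.1] F [-0.3 -0.1 -0.9] w 0.0007
q [ 0.17  0.13  1.44 -0.    1.55  2.02]
card_box_centre [114. -33.  37.] [0.77  0.084 0.037] 0.58
screw_pot_centre [-62.  38.  92.] [0.62  0.2   0.092] 0.69
bead_tray [ 10. 162.   1.] [0.724 0.299 0.001] 0.94
small_pot [   4. -120.   -4.] [ 0.64   0.03  -0.004] 0.52
pliers [-309.  206.   -6.] [ 0.429  0.429 -0.006] 0.77
```

View pics/w12.png

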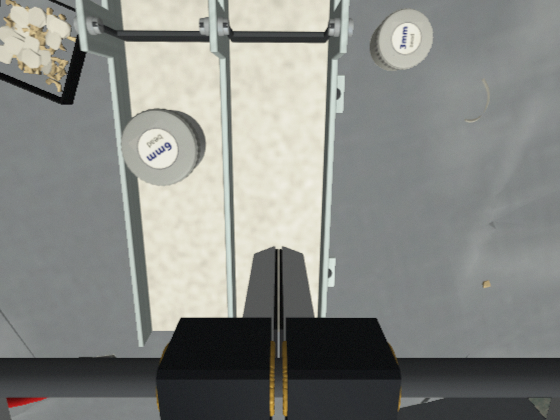

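View pics/s12.png

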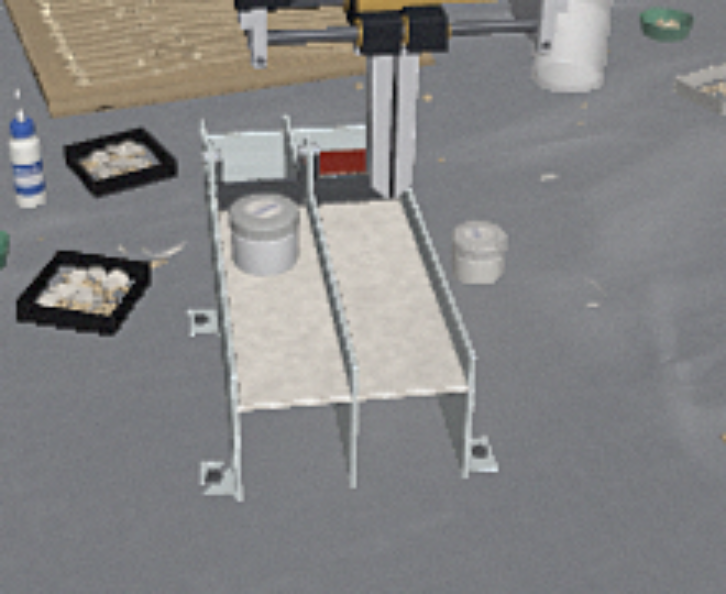

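```bash
python3 -m creep '[[0,-30,-20,0,0,0,255],[0,-60,-60,0,0,0,255],[0,-60,-100,0,0,0,255],[0,-60,-100,0,0,0,255],[0,-60,-100,0,0,0,255]]'
python3 - <<'E'
from h import *
import cv2
st()
for c in("scene","top"):
  s=robot.snapshot(c)
  for n in("card_box_centre","screw_pot_centre"):
    for d in robot.landmark_of(n,c)[:1]: print(c,n,np.round(C.T@(np.array(d["point"])-O)*1e3),round(d["p"],2))
cv2.imwrite('pics/t13.png',cv2.resize(s["color"][130:280,200:350],None,fx=4,fy=4,interpolation=cv2.INTER_CUBIC))
E
```

```text
time: 13.45
tool_pos: [0.4482, 0.1766, 0.174]
ee_rot: [-1.563, -0.001, -1.851]
wrist_force: [1.2, 0.1, 0.4]
width: 0.0002
t 13.45 chute tcp mm [-221.1  -31.4  174. ] F [1.1 0.4 0.4] w 0.0002
q [ 0.26 -0.07  1.54 -0.    1.66  2.11]
scene card_box_centre [   5. -123.   -2.] 0.62
top card_box_centre [113. -31.  36.] 0.76
top screw_pot_centre [-66.  37.  92.] 0.77
```

View pics/t13.png

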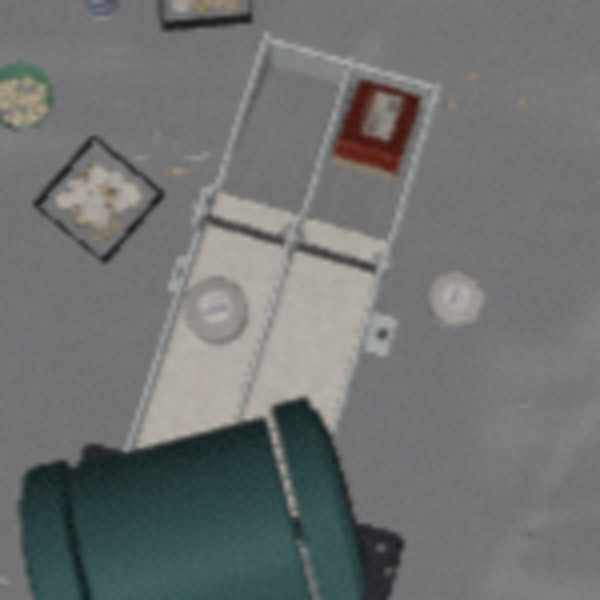

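The top view shows the box at the end wall, both flaps shut and the pot where it stood, so I'm handing in.

```bash
python3 -c "
from bench import robot
print(robot.close_job())"
```

```text
the job is handed in; nothing more can be done
None
```

I pushed the card box along the right lane with the closed fingertips. It opened its flap, went through and slid down the ramp to the end wall. I then drew the fingers back, and the job was handed in about 13.5 s into the 32 s allowed.

**Last checks:**
- **Box:** the top camera puts its centre at chute x ≈ 113 mm, y ≈ -31 mm, 36 mm above the table. The scene camera had placed it at 114, -33 and 37 mm a second earlier, so it is at rest.
- **Flaps:** both look shut in the last top picture; I judged this by eye, as there is no joint reading.
- **Screw pot:** unmoved, within the few millimetres the cameras can resolve. It read (-66, 37) mm at the end and about (-64, 37) mm at the start.
- **Tray, small pot and pliers:** within about 4 mm of their starting positions in the scene picture taken just after the push.
- **Arm:** clear of everything, with only noise on the wrist force.

**What failed or disagreed:**
- **Fingertip height:** the tips were about 24 mm higher than the reported TCP. My first push passed over the box without moving it. I went back, lowered the fingers by camera and force, and pushed again.
- **Final scene-camera reading:** in the last picture the network reported the "card box" at the small pot's position (5, -123, -2 mm). I took this as a false detection, because the top camera and its picture both show the box at the end wall.

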